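# Swivel a reader's window cover aside and load the seedling dish against its switch

## Robot

A 7-joint arm with a two-finger parallel gripper is mounted at the origin on a cart in front of the work surface, level with it; the furniture and walls round the work are solid. World frame = base frame: x ahead of the robot, y to its left, z up, the work surface at z = 0. Lengths are in mm, angles in rad, forces in N, time in s.
With the tool pointing down it reaches from about 425 to 800 mm from the base axis. Payload 8.3 kg.
Tool frame: the origin (TCP) lies at the very end of the fingers, on their centre line; the grasp point (between the pads) lies 19 mm behind it; z points along the fingers, y is the direction in which the jaws open and shut (so a half turn about z gives the same grasp; the last joint's range is limited). The gripper opens to 85 mm and grips with 20 to 120 N. Pads are 22 mm wide; open, the fingers measure 114 mm over their backs; the gripper's body (76 mm by 85 mm) begins 54 mm behind the grasp point. The pads swing forward as they close: fully open they stand 13 mm farther back than shut.
Start: joints at [-1.406, 0.383, 0.016, 1.37, -0.006, 1.388, -0.046], TCP at [141.095, 608.847, 231.279] pointing down, gripper open.
Joint ranges: [-2.95, 2.95], [-0.25, 2.06], [-1.52, 1.56], [0.18, 2.33], [-1.44, 4.58], [0.02, 2.06], [-3.01, 3.01]. Speed limits (rad/s): [2.39, 2.39, 3.01, 3.01, 3.14, 3.14, 3.14].

## Interface

Orientations are given as a unit quaternion [x, y, z, w].
In Python, from station import state, viewer, bot gives the robot as it stands.
- The arm moves only by the shell command python3 -m handwheel 'ROWS' [FORCE]. ROWS is JSON, a list of rows, each a list of 3 entries, a list of its own where there are three numbers: the turn, a rotation vector about the tool's x, y, z in rad, then the shift along the tool's x, y, z in m, then the closure, from 0 (fully open) to 1 (shut). A call has 1 to 12 rows; each row shifts and turns the pose as measured when the row begins, along the tool's axes as they then stand; what a row does not reach is not made up. A row lasts 1/10 s, in which the tool goes at most 50 mm and 8.59 degrees, less where a joint would pass 70% of its speed; a pose out of reach is approached as far as the arm can. A call with a gripper value outside its range is refused whole. The fingers move at their own pace and stop on an object; FORCE is the grip in N (left out, the last holds). Time passes only in rows, so rows that do not move let the fingers close. It gives the time, the measured TCP pose, the force and the opening at its end, in the units of the state.
- state(): the state, without advancing time (a new reading comes with each control period).
- viewer.grab_frame(name): name is "side" or "top" or "wrist"; returns a dict with "image" (480x640x3 uint8, red, green, blue), "fov_y" (degrees; the focal length in pixels is half the picture's height over the tangent of half this angle, whatever the lens; pixels are square), "cx", "cy" (the principal point, pixels), "xyz" and "rotation" of the camera in the world; the wrist camera has in their place "T_tool_cam" (4x4, takes a point from camera to tool coordinates, whose origin is the TCP and whose axes are the flange's). Camera axes: x right, y up, looking along -z (the intrinsics and any distortion apply to the point x, -y, -z); pixel columns grow to the right and rows downward; lengths in mm; the calibration is good to about 2 mm. A picture is of the moment at which its call begins: read the wrist's pose just before it. There is no depth.
- bot.job_done(): hands the job in, once; it reports no verdict.
The state is a dict: "time": time; "qpos": joint angles; "joint_vel": joint speeds; "joint_efforts": joint torques, N m; "tool_pos": TCP position; "ee_rot": TCP orientation; "ft_force": force on the tool from outside, world axes, zero at the start; "wrist_torque": the same for the moment, N m; "gripper_width": finger opening in mm.
Only numpy, scipy, OpenCV 4.12 (cv2) and the standard library are available. Lean on these libraries where they do the work, as an engineer would, in place of code of your own. Each camera call takes 0.05 s, during which the arm holds its last target.

## Task

Load the dish with the green seedlings into the reader. Lift the window cover by its knob against its spring, swivel it aside round its pivot screw and let it drop down behind its parking stud; then bring the dish in low from the front over the window, push the switch lever back with its edge and let the dish down flat behind the two front studs, so that it stays there holding the lever pressed. Push gently, do not tip the dish, and leave the other things on the bench where they are.

Things in the scene. Friction and masses are not known exactly. Their poses are not given: they have to be found in the camera images.
- reader: the bench instrument, fixed: white case 185 x 176 mm, dark level deck at 55 mm above the worktop, sloping front with display and keys towards -x, a housing 25 mm above the deck along its rear. Origin: centre of its underside; z up, x to its rear, y to its left.
- nest (a point): centre of the dish nest on the deck surface (z = 0.055) and of the blue window (34 mm across) that the cover hides. Axes as the reader's: +x to the switch lever at the rear, -x to the front. A dish resting on both front studs has its centre within 1 mm of this point. Beside it (y = +-31 to +-60, x = +-15 mm) the deck is free for fingers once the cover is parked.
- lever_roller (a point): centre of the white upright low-friction roller (8 mm across, 2 to 12 mm above the deck) on the presence switch's hinged leaf. At rest it is at x = +28.2, y = 0 mm of the nest, so a dish let down straight over the nest lands on it: bring the dish in low from the front (8 mm short of the nest, underside 6 to 8 mm up), push back against the roller, then let it down.
- presence_lever (a joint): angle of that lever, rad: 0 at rest, about 0.19 with the dish seated, 0.30 at its hard stop, which a dish meets 3 mm behind its seated place; arm 28 mm. Its spring pushes the roller to -x with 0.7 N at rest, 1.5 N with the dish seated, 2 N at the stop: enough to slide a loose dish.
- cover_knob (a point): centre of the black knurled knob on the cover: round, 18 mm across, 5 to 23 mm above the deck while the cover is down (this point 15 mm above the deck). Fixed to the cover 60 mm from the pivot, over the middle of its round end.
- cover_pivot (a point): foot (deck height) of the pivot screw about which the cover turns; axis vertical. The screw's head is 15 mm across, its top 30 mm above the deck. At x = +30, y = +52 mm of the nest.
- cover (a joint): angle of the cover (flat aluminium plate 4 mm thick, round end 46 mm across, 1 mm above the deck), rad: 0 closed over the window, growing clockwise seen from above (over the reader's front, then left), end stop 1.83. While down, the left stud blocks it beyond about 0.2; lifted over 4 mm it passes. It can drop again, behind the parking stud, beyond about 1.6. Little friction; stays where left.
- cover_lift (a joint): how far the cover is lifted along the screw, m: 0 down, 0.009 at most. A spring presses it down with 3.4 N at the bottom and 6 N at the top.
- dish_center (a point): centre, half-way up the wall (6 mm above its underside), of the open clear dish with green seedlings, which is the one to load: 59 to 61 mm across over the wall, wall 12 mm high, seedlings up to 23 mm, 30 to 50 g. Grip it across the wall by the fingertips. z up; yaw is arbitrary.
- seedling_dish: the same dish; origin at the centre of its underside.
- blank_dish: bystander: a like dish, 62 mm across, 14 mm high, with plain agar and no seedlings; origin at the centre of its underside.
- bench_timer: bystander: white timer, 58 x 62 x 18 mm, lying left in front of the microscope; origin at the centre of its underside.
- amber_bottle: bystander: amber reagent bottle with black cap, 50 mm across, 86 mm high, standing behind the dishes; origin at the centre of its underside.
- stud_left (a point): top of the left of the two front studs: polished steel pins 7 mm across, 5 mm high, at x = -24.6, y = +21.5 and -21.5 mm of the nest. A dish whose underside is more than 5 mm above the deck passes over them. The seated dish stands behind both, pushed against them by the lever.
- parking_stud (a point): top of the parking stud, a third such pin. The cover rides over it when lifted and then rests on the deck beyond it.
Things that resemble listed ones, but are neither listed nor needed, are in the scene too. What is shaped like the seedling_dish but blue is not meant.

How it is judged (in metres and radians):
On the way:
1. the cover is swivelled aside and has dropped behind its parking stud (value of joint cover above 1.55 rad and value of joint cover_lift below 0.002 m), for 0.2 s.
At the end, for the whole second after the job is handed in: Cover turned beyond 1.55 rad and down (under 2 mm of lift); dish flat on the deck (tilt under 0.06 rad, height within 2.5 mm), centre within 3 mm of the nest along and across, lever held back over 0.12 rad, dish at rest and released (all of step 1 and x of dish_center in the frame of nest between -0.003 and 0.003 m and y of dish_center in the frame of nest between -0.003 and 0.003 m and z of dish_center in the frame of nest between 0.003 and 0.0085 m and angle between dish_center's own z axis and vertical below 0.06 rad and value of joint presence_lever above 0.12 rad and linear speed of seedling_dish below 0.01 m/s); the robot touches nothing.
It fails at once if the seedling dish is tipped by more than about 30 degrees (angle between dish_center's own z axis and vertical above 0.52 rad).
It fails at once if the dish is rammed against the reader or its lever (more than 40 N between dish and reader) (contact force between seedling_dish and reader above 40 N).
It fails at once if a bystander is moved by more than 15 mm (distance of any of blank_dish, bench_timer, amber_bottle from where it was at the start of the episode above 0.015 m).
It also fails if it takes over 64 s, if anything falls off the work surface, if the arm or the gripper's body presses on something with over 40 N, if the wrist force passes 120 N, or if a joint passes its speed limit or range.

## Working session

There is one attempt and no reset: what is moved stays moved. The work goes in short steps, Python scripts to look and compute and a shell command to move; the robot and the scene stay as the last step left them, time stands still between calls to the robot, and variables do not carry over. Pictures are saved under pics/ and viewed, and the job is handed in when it is done.

```bash
ls; mkdir -p pics
python3 - <<'E'
from station import state, viewer, bot
import cv2
print(state())
for n in ["side","top","wrist"]:
    f=viewer.grab_frame(n); cv2.imwrite(f"pics/{n}0.png",f["image"][:,:,::-1])
    print(n,{k:v for k,v in f.items() if k!="image"})
E
```

```text
pics
{'time': 0.0, 'qpos': array([-1.40590536,  0.38424813,  0.01637511,  1.37115151, -0.00629194,
        1.38819009, -0.04649181]), 'joint_vel': array([ 0.00055836, -0.00040949, -0.00202734, -0.0008213 , -0.00086177,
        0.00012334, -0.0009438 ]), 'joint_efforts': array([ 1.03951992e-03, -6.27576184e+01,  8.44521672e-01, -3.71825337e+01,
        1.66222063e-02,  1.37112351e-02,  6.96210577e-06]), 'tool_pos': array([140.99723086, 608.37702636, 230.27385638]), 'ee_rot': array([ 1.13613394e-01,  9.93524559e-01, -9.69693018e-04, -8.89357978e-05]), 'ft_force': array([ 0.17449064,  0.28819946, -0.28231306]), 'wrist_torque': array([ 0.05791215, -0.01647666, -0.00020739]), 'gripper_width': 85.55862279953394}
side {'fov_y': 48.75245131041804, 'cx': 311.61092433091085, 'cy': 234.43653800269644, 'xyz': array([-206.58469598, -580.04552981, 1245.58427154]), 'rotation': array([ 0.29177185, -0.15341067, -0.42581436,  0.84262476])}
top {'fov_y': 53.57093287695166, 'cx': 318.2877215687212, 'cy': 242.6011701460098, 'xyz': array([ 290.06189171,  -58.97395506, 1205.42500376]), 'rotation': array([ 0.08496634, -0.076544  , -0.68010718,  0.72413808])}
wrist {'fov_y': 68.70961282047044, 'cx': 323.30256863437944, 'cy': 243.05252545047858, 'T_tool_cam': array([[ 8.70574547e-05,  9.61405300e-01,  2.75136043e-01,
         6.88019673e+01],
       [ 9.99999728e-01,  1.17914101e-04, -7.28442085e-04,
        -5.20175004e-02],
       [-7.32770500e-04,  2.75136032e-01, -9.61405028e-01,
        -1.42333759e+02],
       [ 0.00000000e+00,  0.00000000e+00,  0.00000000e+00,
         1.00000000e+00]])}
```

View pics/side0.png

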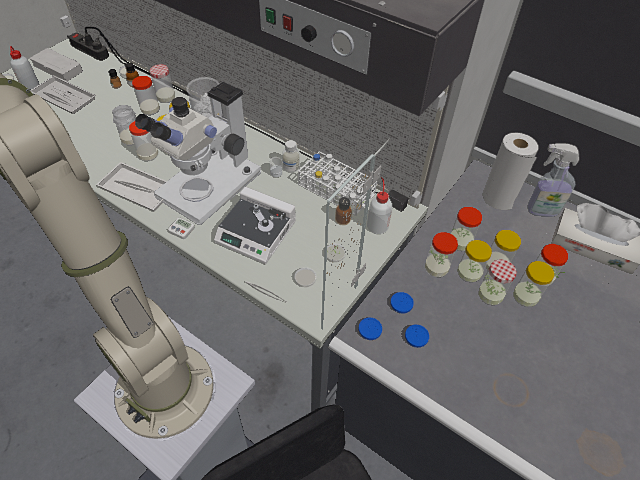

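View pics/top0.png

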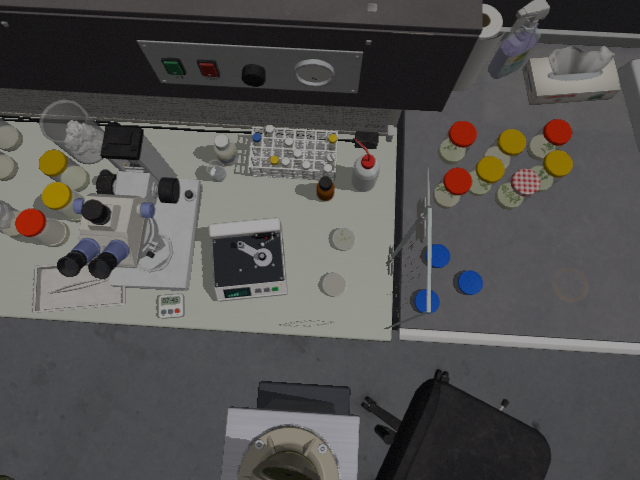

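View pics/wrist0.png

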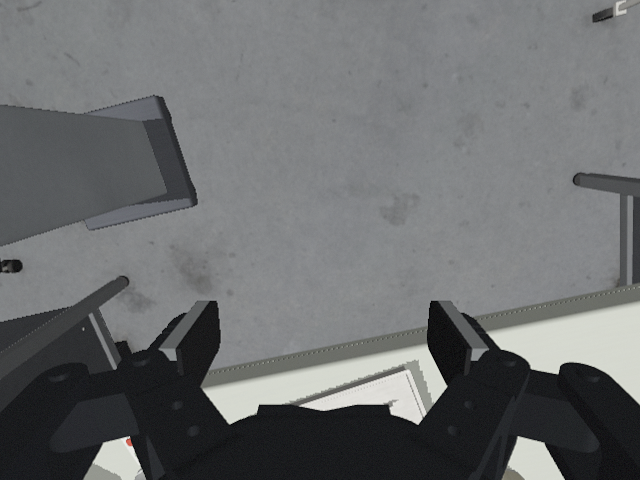

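```bash
cat > h.py <<'E'
import numpy as np, cv2, os
from scipy.spatial.transform import Rotation as R
from station import state, viewer, bot
def grab(n):
    s=state(); f=viewer.grab_frame(n)
    f["f"]=240/np.tan(np.radians(f["fov_y"])/2)
    if n=="wrist":
        T=np.eye(4);T[:3,:3]=R.from_quat(s["ee_rot"]).as_matrix();T[:3,3]=s["tool_pos"]
        C=T@np.array(f["T_tool_cam"])
    else:
        C=np.eye(4);C[:3,:3]=R.from_quat(f["rotation"]).as_matrix();C[:3,3]=f["xyz"]
    f["C"]=C
    return f
def ray(f,u,v,z):
    d=f["C"][:3,:3]@np.array([(u-f["cx"])/f["f"],-(v-f["cy"])/f["f"],-1]);o=f["C"][:3,3]
    return o+d*(z-o[2])/d[2]
def proj(f,p):
    q=f["C"][:3,:3].T@(np.array(p)-f["C"][:3,3]); return f["cx"]-f["f"]*q[0]/q[2], f["cy"]+f["f"]*q[1]/q[2]
def crop(f,u0,v0,u1,v1,k,name):
    im=f["image"][v0:v1,u0:u1,::-1]
    cv2.imwrite("pics/"+name,cv2.resize(im,None,fx=k,fy=k,interpolation=cv2.INTER_CUBIC))
def tool():
    s=state();return np.array(s["tool_pos"]),R.from_quat(s["ee_rot"])
E
python3 - <<'E'
from h import *
f=grab("top"); crop(f,200,170,360,310,5,"tc.png")
for n,u,v,z in [("seed",343,239,12),("blank",333,284,12),("readerFL",214,300,20),("reader c",248,258,55),("knob",265,257,73),("timer",171,306,18),("bottle",325,188,80)]:
    print(n,ray(f,u,v,z).round(1))
f=grab("side"); crop(f,200,170,360,290,5,"sc.png")
E
```

```text
seed [581.  -98.8  12. ]
blank [462.7 -79.6  12. ]
readerFL [402.9 214.3  20. ]
reader c [507.8 134.1  55. ]
knob [509.5  90.   73. ]
timer [381.5 320.1  18. ]
bottle [692.5 -45.   80. ]
```

View pics/tc.png

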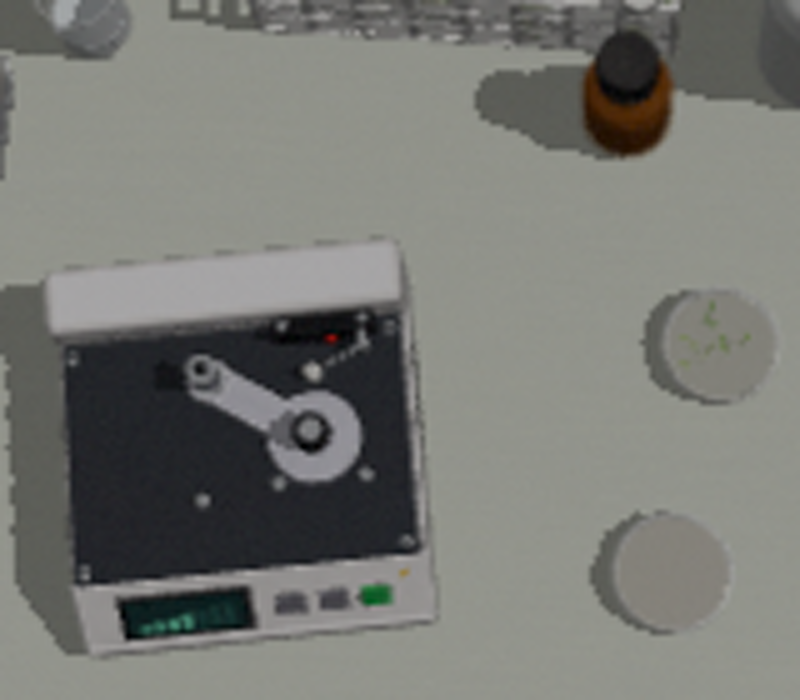

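View pics/sc.png

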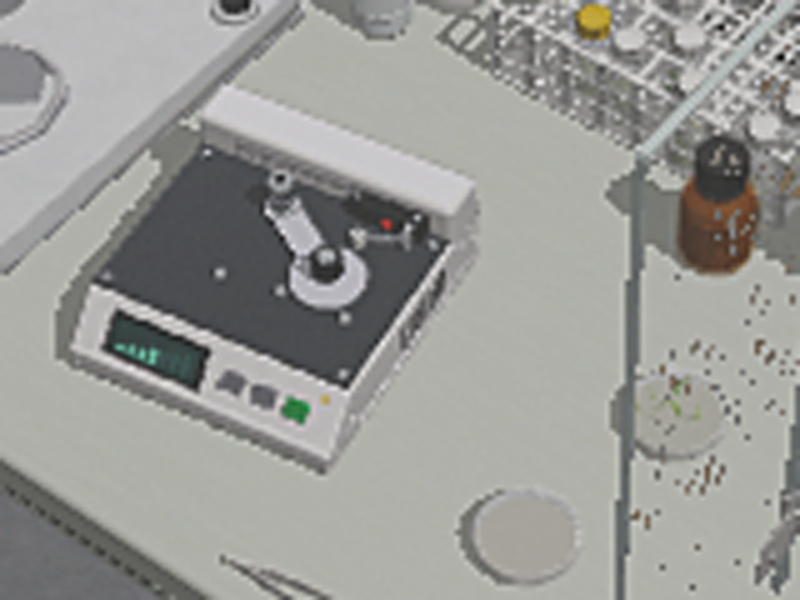

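Run:
```python
from h import *
f=grab("top")
c=lambda u,v:(200+u/5,170+v/5)
P={}
for n,u,v,z in [("TL",72,357,55),("TR",390,327,55),("BL",84,573,55),("BR",407,541,55),("disc",315,437,60),("knob",310,428,78),("piv",203,368,85),("park",203,499,60),("sl",279,483,60),("sr",366,474,60),("roller",313,371,67),("seed",712,345,12),("blank",668,572,14),("hl",45,275,80),("hr",398,240,80)]:
    P[n]=ray(f,*c(u,v),z); print(n,P[n].round(1))
d=P["TR"]-P["TL"]; print(np.degrees(np.arctan2(d[1],d[0])))
d=P["TL"]-P["BL"]; print(np.degrees(np.arctan2(d[1],d[0])))
# rigid fit nest-frame points
loc={"disc":(0,0),"knob":(0,0),"piv":(30,52),"sl":(-24.6,21.5),"sr":(-24.6,-21.5),"roller":(28.2,0)}
A=np.array([loc[k] for k in loc]);B=np.array([P[k][:2] for k in loc])
a=A-A.mean(0);b=B-B.mean(0)
th=np.arctan2((a[:,0]*b[:,1]-a[:,1]*b[:,0]).sum(),(a*b).sum())
Rm=np.array([[np.cos(th),-np.sin(th)],[np.sin(th),np.cos(th)]]);t=B.mean(0)-Rm@A.mean(0)
print("yaw",np.degrees(th),"nest",t,"res",(B-(A@Rm.T+t)).round(1).tolist())
for z in (100,200,300): print("eyepiece",z,ray(f,75,262,z).round(), "arm",ray(f,125,145,z).round())
print("glass", ray(f,430,312,0),ray(f,430,170,0))
for p in [(430,312),(430,170)]: print(ray(f,*p,300))
```

```text
TL [544.6 221.7  55. ]
TR [569.7  64.9  55. ]
BL [437.3 203.6  55. ]
BR [462.8  47.7  55. ]
disc [510.7  96.6  60. ]
knob [511.5  96.9  78. ]
piv [536.4 150.4  85. ]
park [476.5 148.4  60. ]
sl [486.7 112.1  60. ]
sr [493.8  70.   60. ]
roller [542.2  99.5  67. ]
seed [580.9 -97.3  12. ]
blank [461.5 -81.2  14. ]
hl [579.4 233.5  80. ]
hr [607.9  61.9  80. ]
-80.88310802703091
9.54974963482053
yaw 8.287592967262581 nest [513.32483043  95.4464448 ] res [[-2.6, 1.1], [-1.8, 1.5], [0.9, -0.9], [0.8, -1.1], [1.7, -0.7], [1.0, 0.0]]
eyepiece 100 [464. 535. 100.] arm [768. 463. 100.]
eyepiece 200 [448. 481. 200.] arm [725. 416. 200.]
eyepiece 300 [433. 428. 300.] arm [682. 369. 300.]
glass [ 408.9101187  -327.28602529    0.        ] [ 789.67210867 -323.49340427    0.        ]
[ 379.33178078 -260.50989171  300.        ]
[ 665.33167718 -257.66115878  300.        ]
```

```bash
python3 -m handwheel '[[[0,0,0.142],[0,0,-0.01],0],[[0,0,0.142],[0,0,-0.01],0],[[0,0,0.142],[0,0,-0.01],0],[[0,0,0.142],[0,0,-0.01],0],[[0,0,0.142],[0,0,-0.01],0],[[0,0,0.142],[0,0,-0.01],0],[[0,0,0.142],[0,0,-0.01],0],[[0,0,0.142],[0,0,-0.01],0],[[0,0,0.142],[0,0,-0.01],0],[[0,0,0.142],[0,0,-0.01],0],[[0,0,0.142],[0,0,-0.01],0],[[0,0,0.142],[0,0,-0.01],0]]' 20
cat >> h.py <<'E'
def togo(p):
    t,r=tool(); print("tool",t.round(1),"q",state()["qpos"].round(2).tolist(),"yang",np.degrees(np.arctan2(*r.as_matrix()[[1,0],1])).round(2),"tilt",r.as_matrix()[:,2].round(4)); d=r.inv().apply(np.array(p)-t); print("shift tool mm",d.round(1)); return d
E
python3 -c "
from h import *
togo([300,340,320]);togo([430,120,320])"
```

```text
time: 1.5
tool_pos: [140.6, 607.5, 352.3]
ee_rot: [0.841, 0.541, -0.003, 0.002]
ft_force: [-0.4, 0.2, -1.2]
gripper_width: 85.6
tool [140.6 607.5 352.3] q [-1.59, 0.38, 0.3, 1.13, -0.11, 1.65, -1.75] yang -24.49 tilt [-0.0018 -0.0069 -1.    ]
shift tool mm [-177.1  255.9   33.8]
tool [140.6 607.5 352.3] q [-1.59, 0.38, 0.3, 1.13, -0.11, 1.65, -1.75] yang -24.49 tilt [-0.0018 -0.0069 -1.    ]
shift tool mm [-323.5  465.4   35.1]
```

```bash
python3 -m handwheel '[[[0,0,0],[-0.026,0.037,0],0],[[0,0,0],[-0.026,0.037,0],0],[[0,0,0],[-0.026,0.037,0],0],[[0,0,0],[-0.026,0.037,0],0],[[0,0,0],[-0.026,0.037,0],0],[[0,0,0],[-0.026,0.037,0],0],[[0,0,0],[-0.026,0.037,0],0],[[0,0,0],[-0.026,0.037,0],0],[[0,0,0],[-0.026,0.037,0],0],[[0,0,0],[-0.026,0.037,0],0],[[0,0,0],[-0.026,0.037,0],0],[[0,0,0],[-0.026,0.037,0],0]]'
python3 -c "
from h import *
togo([480,40,280])"
```

```text
time: 2.7
tool_pos: [418.6, 126.0, 353.0]
ee_rot: [0.839, 0.544, -0.002, 0.0]
ft_force: [0.6, 0.2, 0.3]
gripper_width: 85.3
tool [418.6 126.  353. ] q [-1.18, -0.12, 0.74, 1.64, 0.08, 1.59, -0.86] yang -24.12 tilt [-0.0025 -0.0023 -1.    ]
shift tool mm [-53.2  91.3  73. ]
```

```bash
python3 -m handwheel '[[[0,0,0],[-0.003,0.032,0.02],0],[[0,0,0],[-0.003,0.032,0.02],0],[[0,0,0],[-0.003,0.032,0.02],0],[[0,0,0],[0,0,0.01],0],[[0,0,0],[0,0,0],0]]'
python3 - <<'E'
from h import *
f=grab("wrist");cv2.imwrite("pics/w1.png",f["image"][:,:,::-1]);import pickle;pickle.dump(f,open("w1.pkl","wb"));togo([512,96,100])
E
```

```text
time: 3.2
tool_pos: [507.9, 68.1, 282.6]
ee_rot: [0.842, 0.539, 0.001, 0.001]
ft_force: [-0.4, 0.2, 0.2]
gripper_width: 85.8
tool [508.   68.3 283.4] q [-1.03, 0.14, 0.94, 1.62, -0.12, 1.43, -0.51] yang -24.71 tilt [ 0.0039  0.0014 -1.    ]
shift tool mm [ 26.3  -8.4 183.4]
```

View pics/w1.png

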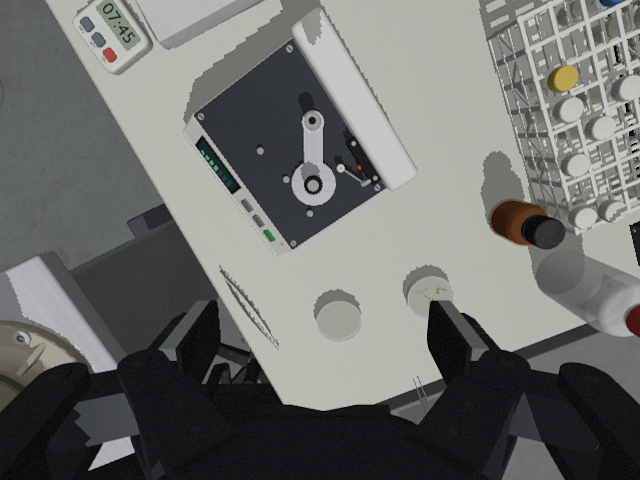

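Run:
```python
from h import *
import pickle
f=pickle.load(open("w1.pkl","rb")); crop(f,240,80,400,240,5,"w1a.png"); crop(f,300,250,480,350,4.4,"w1b.png")
```

```text
(no output)
```

View pics/w1a.png

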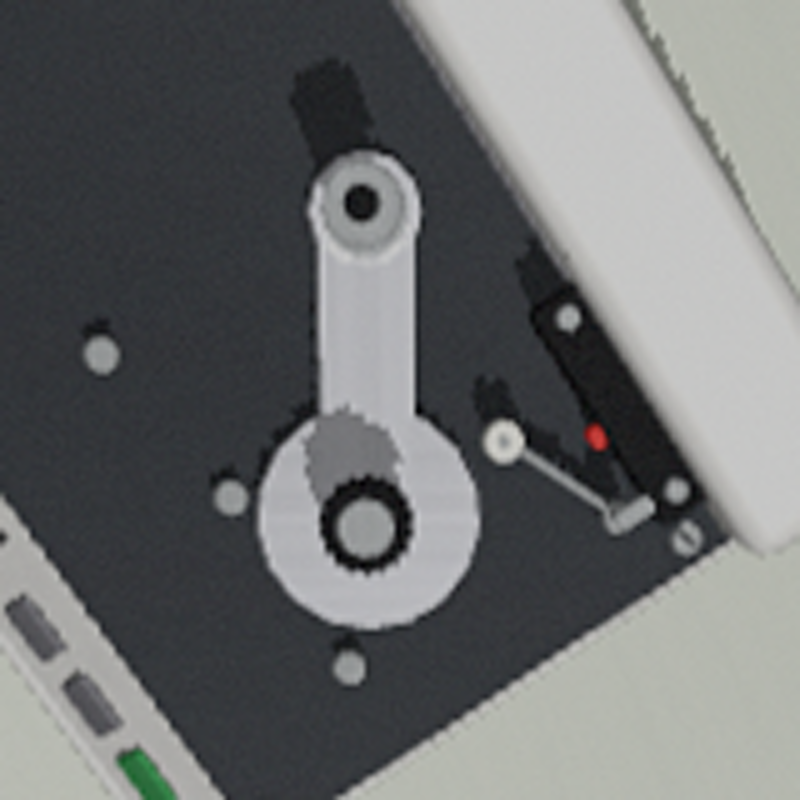

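View pics/w1b.png

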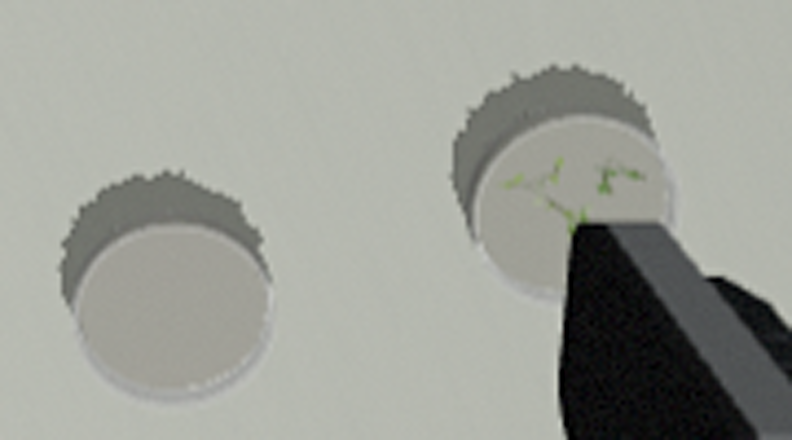

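```bash
cat >> h.py <<'E'
LOC={"disc":(0,0),"knob":(0,0),"piv":(30,52),"sl":(-24.6,21.5),"sr":(-24.6,-21.5),"roller":(28.2,0)}
def fit(P,loc=LOC):
    k=[q for q in P if q in loc]
    A=np.array([loc[q] for q in k]);B=np.array([P[q][:2] for q in k])
    a=A-A.mean(0);b=B-B.mean(0)
    th=np.arctan2((a[:,0]*b[:,1]-a[:,1]*b[:,0]).sum(),(a*b).sum())
    Rm=np.array([[np.cos(th),-np.sin(th)],[np.sin(th),np.cos(th)]]);t=B.mean(0)-Rm@A.mean(0)
    print("yaw",np.degrees(th),"nest",t,"res",dict(zip(k,(B-(A@Rm.T+t)).round(1).tolist())))
    return th,Rm,t
E
python3 - <<'E'
from h import *
import pickle
f=pickle.load(open("w1.pkl","rb"))
P={n:ray(f,240+u/5,80+v/5,z) for n,u,v,z in [("knob",365,528,78),("piv",360,203,85),("park",102,355,60),("sl",231,497,60),("sr",350,667,60),("roller",503,440,67),("disc",370,520,60)]}
for n in P: print(n,P[n].round(1))
th,Rm,t=fit(P); print("park loc",Rm.T@(P["park"][:2]-t))
print("seed",ray(f,300+575/4.4,250+208/4.4,12),"blank",ray(f,300+173/4.4,250+312/4.4,14))
togo([*P["knob"][:2],100]);
E
```

```text
knob [512.5  98.8  78. ]
piv [537.4 153.4  85. ]
park [477.8 150.6  60. ]
sl [488.8 114.4  60. ]
sr [495.9  72.1  60. ]
roller [544.2 102.1  67. ]
disc [512.8  98.2  60. ]
yaw 8.919217697852654 nest [515.11485724  97.7227446 ] res {'knob': [-2.6, 1.1], 'piv': [0.7, -0.3], 'sl': [1.4, -0.7], 'sr': [1.7, -0.6], 'roller': [1.2, -0.0], 'disc': [-2.3, 0.5]}
park loc [-28.62305253  58.02470209]
seed [583.92820096 -98.91088333  12.        ] blank [464.41801738 -79.5065884   14.        ]
tool [508.   68.3 283.4] q [-1.03, 0.14, 0.94, 1.62, -0.12, 1.43, -0.51] yang -24.71 tilt [ 0.0039  0.0014 -1.    ]
shift tool mm [ 29.1  -9.2 183.4]
```

Run:
```python
from h import *
import pickle
f=pickle.load(open("w1.pkl","rb"))
P={n:ray(f,240+u/5,80+v/5,z) for n,u,v,z in [("piv",360,203,85),("sl",231,497,60),("sr",350,667,60),("roller",503,440,67)]}
th,Rm,t=fit(P); 
pv=Rm@[30,52]+t; k=np.array([512.6,98.6])-pv; print(pv,np.hypot(*k),"arm ang",np.degrees(np.arctan2(k[1],k[0])))
```

```text
yaw 9.566212372516368 nest [516.5020522   97.31626634] res {'piv': [-0.1, -0.2], 'sl': [0.2, 0.0], 'sr': [0.0, 0.1], 'roller': [-0.1, 0.1]}
[537.44314043 153.57878338] 60.33115487164205 arm ang -114.31667729187028
```

```bash
python3 -m handwheel '[[[0,0,0],[0.015,-0.0045,0.035],0.4],[[0,0,0],[0.0145,-0.0045,0.035],0.4],[[0,0,0],[0,0,0.035],0.4],[[0,0,0],[0,0,0.035],0.4],[[0,0,0],[0,0,0.025],0.4],[[0,0,0],[0,0,0],0.4]]'
python3 - <<'E'
from h import *
togo([512.6,98.6,65])
f=grab("wrist");cv2.imwrite("pics/w2.png",f["image"][:,:,::-1]);import pickle;pickle.dump(f,open("w2.pkl","wb"))
print(proj(f,[512.6,98.6,78]), proj(f,[516.5,97.3,60]))
E
```

```text
time: 3.85
tool_pos: [513.6, 110.3, 121.4]
ee_rot: [0.839, 0.544, 0.01, -0.003]
ft_force: [-0.7, 0.6, 0.5]
gripper_width: 50.9
tool [513.6 110.3 121.4] q [-0.98, 0.32, 0.86, 1.84, -0.29, 1.09, -0.43] yang -24.02 tilt [ 0.0134  0.0154 -0.9998]
shift tool mm [-12.2   3.5  56.2]
(np.float64(327.669518238444), np.float64(291.7299033967157)) (np.float64(333.76516412232826), np.float64(279.8023184034368))
```

View pics/w2.png

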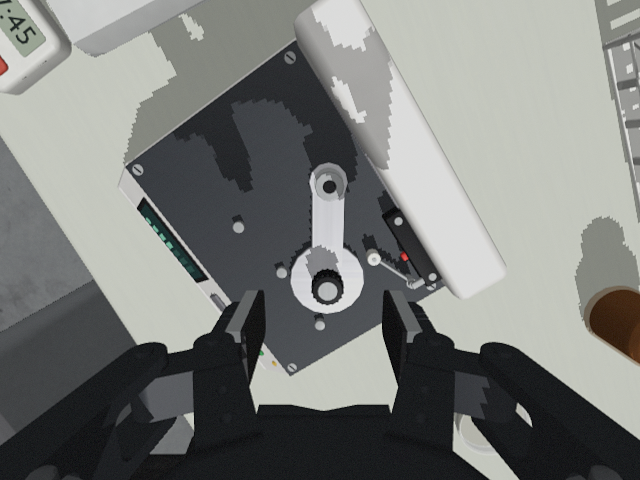

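```bash
cat >> h.py <<'E'
def to(p,yang=None):
    t,r=tool(); M=r.as_matrix(); d=M.T@(np.array(p)-t)
    y=np.degrees(np.arctan2(M[1,1],M[0,1])) if yang is None else yang
    c,s=np.cos(np.radians(y)),np.sin(np.radians(y))
    D=np.array([[-s,c,0],[c,s,0],[0,0,-1]]).T
    rv=R.from_matrix(M.T@D).as_rotvec(); st=state()
    print("tool",t.round(1),"turn",rv.round(3),"shift mm",d.round(1),"w",round(st["gripper_width"],1),"F",np.round(st["ft_force"],1),"t",st["time"])
E
python3 -m handwheel '[[[0.006,-0.02,0],[-0.006,0.0017,0],0.4],[[0,0,0],[-0.006,0.0017,0],0.4],[[0,0,0],[0,0,0],0.4]]'
python3 -c "
from h import *
to([512.6,98.6,64],-24.3)"
```

```text
time: 4.2
tool_pos: [515.2, 98.7, 128.6]
ee_rot: [0.838, 0.545, 0.004, 0.001]
ft_force: [0.1, 0.1, -0.1]
gripper_width: 51.2
tool [515.2  98.7 128.6] turn [ 0.005 -0.006  0.007] shift mm [-1.5 -2.7 64.5] w 51.2 F [ 0.1  0.1 -0.1] t 4.2
```

```bash
python3 -m handwheel '[[[0.005,-0.006,0.007],[-0.001,-0.002,0.02],0.5],[[0,0,0],[0,-0.001,0.02],0.5],[[0,0,0],[0,0,0.015],0.5],[[0,0,0],[0,0,0],0.5]]'
python3 -c "
from h import *
to([512.6,98.6,64],-24.3)"
```

```text
time: 4.6
tool_pos: [515.8, 99.4, 76.6]
ee_rot: [0.84, 0.542, 0.004, 0.001]
ft_force: [-0.5, 0.1, -1.0]
gripper_width: 42.4
tool [515.8  99.4  76.6] turn [ 0.006 -0.007 -0.001] shift mm [-2.1 -2.7 12.6] w 42.4 F [-0.5  0.1 -1. ] t 4.6
```

```bash
python3 -m handwheel '[[[0.006,-0.007,0],[-0.002,-0.003,0.006],0.5],[[0.003,-0.003,0],[-0.001,-0.002,0.005],0.5],[[0,0,0],[0,0,0.001],0.5]]'
python3 - <<'E'
from h import *
to([512.6,98.6,64],-24.3)
f=grab("wrist");cv2.imwrite("pics/w3.png",f["image"][:,:,::-1])
E
```

```text
time: 4.9
tool_pos: [510.9, 98.6, 65.6]
ee_rot: [0.841, 0.542, -0.002, -0.0]
ft_force: [-0.2, 0.6, 1.2]
gripper_width: 42.5
tool [510.9  98.6  65.6] turn [-0.002  0.002 -0.002] shift mm [0.7 1.6 1.6] w 42.5 F [-0.2  0.6  1.2] t 4.9
```

View pics/w3.png

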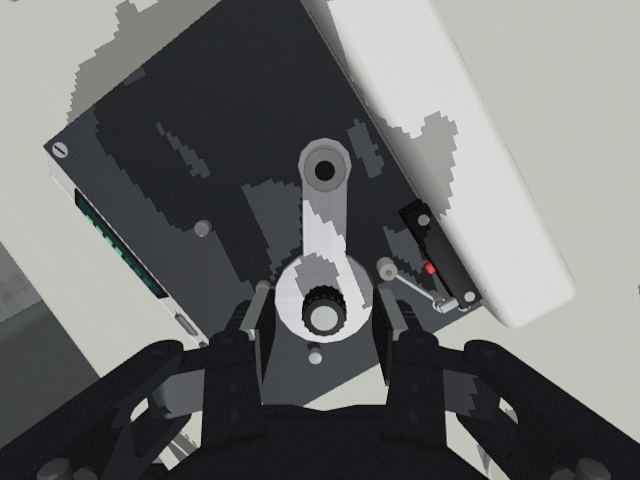

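```bash
python3 -m handwheel '[[[0,0,0],[0,0,0.001],0.8],[[0,0,0],[0,0,0],1],[[0,0,0],[0,0,0],1],[[0,0,0],[0,0,0],1],[[0,0,0],[0,0,0],1]]' 40
python3 - <<'E'
from h import *
to([512.6,98.6,64],-24.3)
f=grab("wrist");cv2.imwrite("pics/w4.png",f["image"][:,:,::-1])
E
```

```text
time: 5.45
tool_pos: [511.4, 98.8, 65.4]
ee_rot: [0.841, 0.542, -0.001, -0.0]
ft_force: [0.7, -0.4, -0.4]
gripper_width: 15.6
tool [511.4  98.8  65.4] turn [-0.001  0.001 -0.002] shift mm [0.3 1.1 1.4] w 15.6 F [ 0.7 -0.4 -0.4] t 5.45
```

View pics/w4.png

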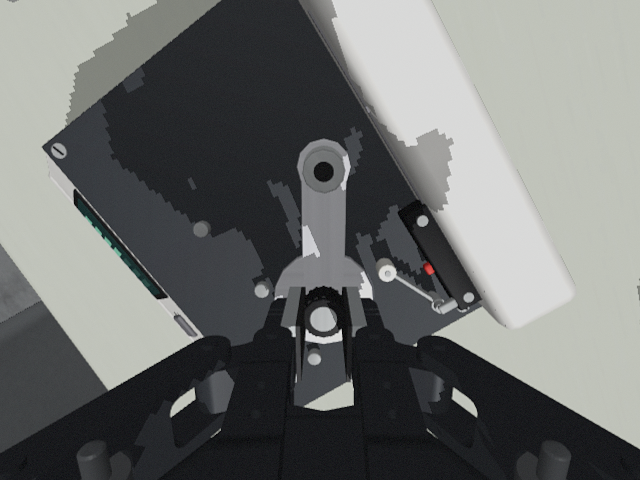

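```bash
python3 -m handwheel '[[[0,0,0],[0,0,-0.004],1],[[0,0,0],[0,0,-0.003],1],[[0,0,0],[0,0,0],1]]'
python3 -c "
from h import *
to([511.4,98.8,72.4],-24.3)"
```

```text
time: 5.8
tool_pos: [511.1, 99.1, 72.2]
ee_rot: [0.84, 0.542, -0.001, -0.0]
ft_force: [1.3, 0.1, -5.3]
gripper_width: 15.8
tool [511.1  99.1  72.2] turn [-0.002  0.002 -0.001] shift mm [-0.1  0.4 -0.2] w 15.8 F [ 1.3  0.1 -5.3] t 5.8
```

```bash
cat >> h.py <<'E'
PV=np.array([537.4,153.6])
def arc():
    t,r=tool(); M=r.as_matrix(); k=t[:2]-PV; a=np.degrees(np.arctan2(k[1],k[0])); y=np.degrees(np.arctan2(M[1,1],M[0,1]))
    print("rad",np.hypot(*k).round(1),"cover~",np.radians((-110.43-a)%360).round(3),"y-vs-tang deg",round((y-(a+90)+180)%360-180,2))
    to([*(PV+60.2*k/np.hypot(*k)),72.4],a+90)
E
python3 -m handwheel '[[[0,0,0.1],[0.0003,-0.006,0],1],[[0,0,0.1],[0.0003,-0.006,0],1],[[0,0,0.1],[0.0003,-0.006,0],1]]'
python3 -c "
from h import *
arc()"
```

```text
time: 6.1
tool_pos: [495.8, 109.1, 72.1]
ee_rot: [0.914, 0.406, -0.001, -0.0]
ft_force: [2.1, 2.5, -6.5]
gripper_width: 16.2
rad 60.9 cover~ 0.395 y-vs-tang deg 0.98
tool [495.8 109.1  72.1] turn [-0.001  0.002  0.017] shift mm [ 0.7  0.  -0.3] w 16.2 F [ 2.1  2.5 -6.5] t 6.1
```

Passing over the stud works. Continuing.

```bash
python3 -m handwheel '[[[0,0,0.12],[0.0005,-0.006,0],1],[[0,0,0.1],[0.0004,-0.006,0],1],[[0,0,0.1],[0.0004,-0.006,0],1],[[0,0,0.1],[0.0004,-0.006,0],1]]'
python3 -c "
from h import *
arc()"
```

```text
time: 6.5
tool_pos: [480.8, 130.5, 71.6]
ee_rot: [0.98, 0.198, -0.002, -0.001]
ft_force: [3.3, 0.4, -5.9]
gripper_width: 16.0
rad 61.2 cover~ 0.828 y-vs-tang deg 0.72
tool [480.8 130.5  71.6] turn [-0.002  0.003  0.013] shift mm [ 0.9  0.  -0.8] w 16.0 F [ 3.3  0.4 -5.9] t 6.5
```

```bash
python3 -m handwheel '[[[0,0,0.11],[0.0008,-0.006,-0.0008],1],[[0,0,0.1],[0.0006,-0.006,0],1],[[0,0,0.1],[0.0005,-0.006,0],1],[[0,0,0.1],[0.0005,-0.006,0],1],[[0,0,0.1],[0.0005,-0.006,0],1]]'
python3 -c "
from h import *
arc()"
```

```text
time: 7.0
tool_pos: [476.7, 161.8, 72.0]
ee_rot: [0.998, -0.066, -0.002, -0.0]
ft_force: [1.3, 0.2, -5.4]
gripper_width: 15.9
rad 61.3 cover~ 1.349 y-vs-tang deg 0.19
tool [476.7 161.8  72. ] turn [-0.001  0.005  0.003] shift mm [ 1.1  0.  -0.4] w 15.9 F [ 1.3  0.2 -5.4] t 7.0
```

```bash
python3 -m handwheel '[[[0,0,0.1],[0.0008,-0.006,0],1],[[0,0,0.1],[0.0005,-0.006,0],1],[[0,0,0.09],[0.0005,-0.0055,0],1],[[0,0,0.05],[0.0003,-0.003,0],1],[[0,0,0],[0,0,0],1]]'
python3 -c "
from h import *
arc()"
```

```text
time: 7.5
tool_pos: [483.2, 182.2, 71.0]
ee_rot: [0.971, -0.241, -0.003, 0.001]
ft_force: [2.0, -0.3, -5.4]
gripper_width: 15.6
rad 61.3 cover~ 1.7 y-vs-tang deg -0.01
tool [483.2 182.2  71. ] turn [ 0.003  0.005 -0.   ] shift mm [ 1.1  0.  -1.4] w 15.6 F [ 2.  -0.3 -5.4] t 7.5
```

```bash
python3 -m handwheel '[[[0,0,0],[0,0,0.003],1],[[0,0,0],[0,0,0.003],1],[[0,0,0],[0,0,0],1]]'
python3 -c "
from h import *
arc()"
python3 -m handwheel '[[[0,0,0],[0,0,0],0.6],[[0,0,0],[0,0,0],0.6],[[0,0,0],[0,0,0],0.6],[[0,0,0],[0,0,-0.01],0.6],[[0,0,0],[0,0,-0.03],0.6],[[0,0,0],[0,0,-0.03],0.6],[[0,0,0],[0,0,-0.03],0],[[0,0,0],[0,0,0],0]]'
python3 - <<'E'
from h import *
arc()
import pickle
f=grab("wrist");cv2.imwrite("pics/w5.png",f["image"][:,:,::-1]);pickle.dump(f,open("w5.pkl","wb"))
E
```

```text
time: 7.8
tool_pos: [483.0, 182.3, 65.0]
ee_rot: [0.971, -0.239, -0.003, 0.001]
ft_force: [-0.8, 0.3, 3.0]
gripper_width: 15.8
rad 61.5 cover~ 1.699 y-vs-tang deg 0.16
tool [483.  182.3  65. ] turn [0.003 0.006 0.003] shift mm [ 1.3  0.  -7.5] w 15.8 F [-0.8  0.3  3. ] t 7.8
time: 8.6
tool_pos: [484.2, 180.6, 171.6]
ee_rot: [0.971, -0.24, -0.003, 0.001]
ft_force: [0.4, -0.1, 0.5]
gripper_width: 62.2
rad 59.7 cover~ 1.683 y-vs-tang deg -0.86
tool [484.2 180.6 171.6] turn [ 0.003  0.005 -0.015] shift mm [-0.  -0.2 99.2] w 62.2 F [ 0.4 -0.1  0.5] t 8.6
```

View pics/w5.png

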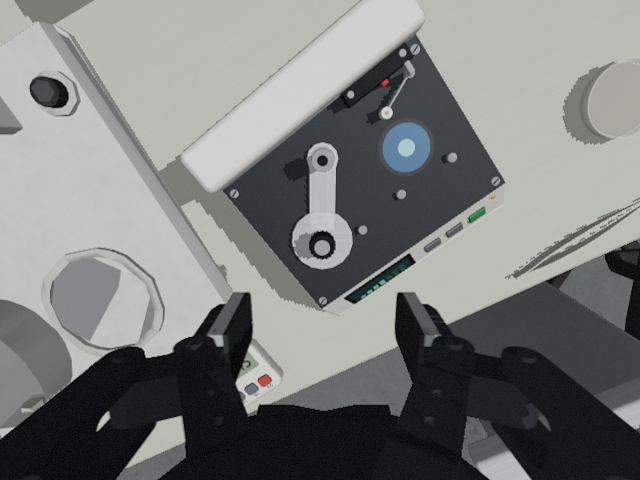

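Run:
```python
from h import *
import pickle
f=pickle.load(open("w5.pkl","rb")); crop(f,280,30,480,270,2.5,"w5b.png"); crop(f,340,90,480,210,5,"w5a.png")
```

```text
(no output)
```

View pics/w5a.png

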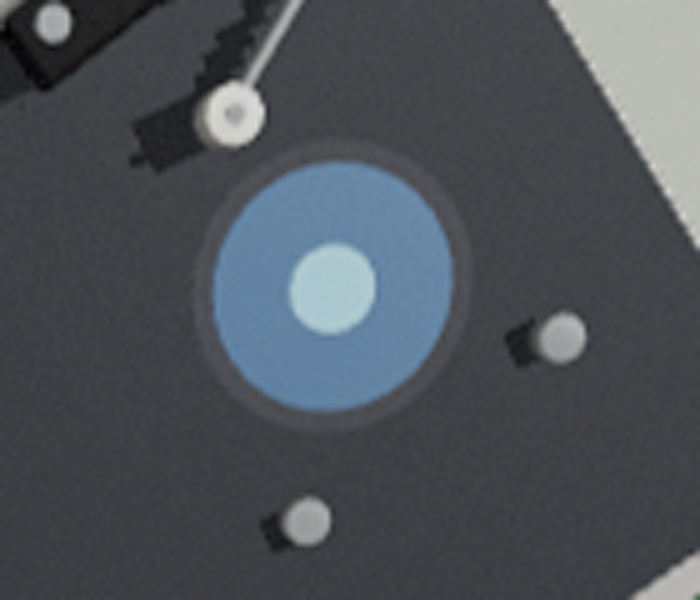

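View pics/w5b.png

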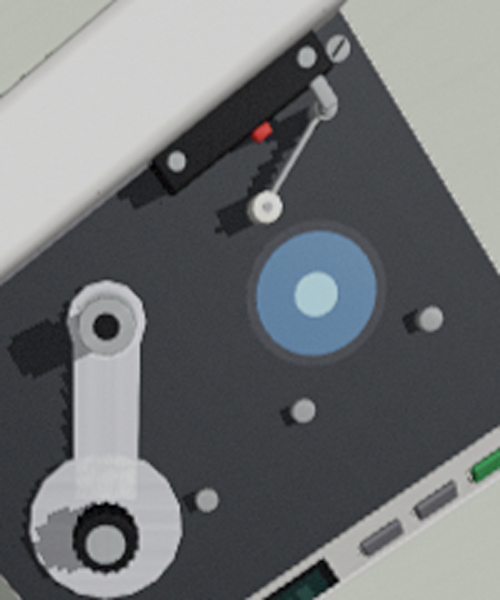

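Run:
```python
from h import *
import pickle
f=pickle.load(open("w5.pkl","rb"))
P={n:ray(f,340+u/5,90+v/5,z) for n,u,v,z in [("disc",333,287,55),("sl",307,521,60),("sr",563,338,60),("roller",235,115,67)]}
P["piv"]=ray(f,280+106/2.5,30+326/2.5,85)
th,Rm,t=fit(P)
k=ray(f,280+105/2.5,30+544/2.5,78); k0=ray(f,280+107/2.5,30+520/2.5,60);print(k,k0)
kk=Rm.T@(k0[:2]-t)-[30,52]; print(np.hypot(*kk), "cover",np.radians((-120-np.degrees(np.arctan2(kk[1],kk[0])))%360))
# dish jaw orientation
print("yang",np.degrees(th)-90)
to([584,-98,150],np.degrees(th)-90)
```

```text
yaw 9.219721261816236 nest [515.85660741  97.36481048] res {'disc': [-0.0, -0.3], 'sl': [0.1, 0.0], 'sr': [0.1, 0.1], 'roller': [-0.2, 0.1], 'piv': [0.0, 0.0]}
[484.16159055 181.75060811  78.        ] [485.64676808 180.3197913   60.        ]
58.057044252469666 cover 1.6883178385970676
yang -80.78027873818377
tool [483.3 180.7 170. ] turn [ 0.001  0.007 -0.644] shift mm [218.8 199.9  19.3] w 69.4 F [-0.  -0.6 -0.1] t 8.65
```

```bash
python3 -m handwheel '[[[0,0,-0.13],[0,0,-0.005],0],[[0,0,-0.13],[0,0,-0.005],0],[[0,0,-0.13],[0,0,-0.005],0],[[0,0,-0.13],[0,0,0],0],[[0,0,-0.12],[0,0,0],0]]'
python3 -c "
from h import *
to([584,-98,150],-80.7)"
```

```text
time: 9.15
tool_pos: [481.5, 180.4, 183.6]
ee_rot: [0.996, 0.089, -0.005, 0.001]
ft_force: [0.1, 0.4, -0.2]
gripper_width: 85.3
tool [481.5 180.4 183.6] turn [0.    0.011 0.017] shift mm [ 51.6 292.2  33.1] w 85.3 F [ 0.1  0.4 -0.2] t 9.15
```

```bash
python3 -m handwheel '[[[0,0.01,0],[0.007,0.038,0],0],[[0,0,0],[0.007,0.038,0],0],[[0,0,0],[0.007,0.038,0],0],[[0,0,0],[0.007,0.038,0],0],[[0,0,0],[0.007,0.038,0],0],[[0,0,0],[0.007,0.036,0.01],0],[[0,0,0],[0.004,0.02,0.01],0],[[0,0,0],[0,0,0],0]]'
python3 - <<'E'
from h import *
to([584,-98,120],-80.7)
import pickle
f=grab("wrist");cv2.imwrite("pics/w6.png",f["image"][:,:,::-1]);pickle.dump(f,open("w6.pkl","wb"))
print(proj(f,[584,-98.5,12]))
E
```

```text
time: 9.95
tool_pos: [571.8, -58.7, 157.6]
ee_rot: [0.995, 0.096, -0.004, -0.0]
ft_force: [-0.6, -0.3, 0.5]
gripper_width: 85.2
tool [571.8 -58.7 157.6] turn [-0.001  0.008  0.03 ] shift mm [ 4.8 41.  37.6] w 85.2 F [-0.6 -0.3  0.5] t 9.95
(np.float64(372.52422397737865), np.float64(223.34066840305212))
```

View pics/w6.png

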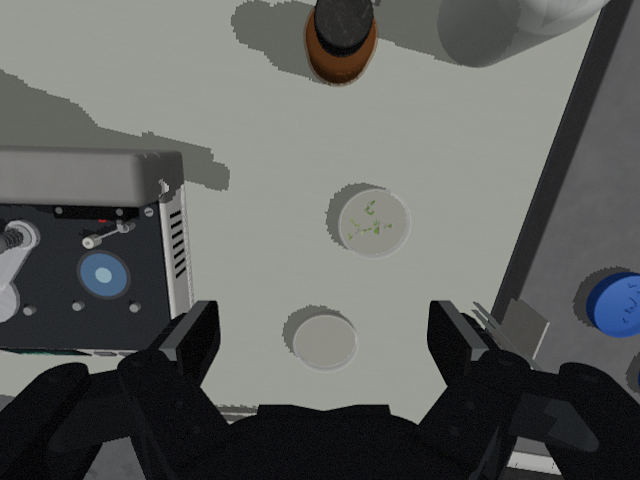

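Run:
```python
from h import *
import pickle
f=pickle.load(open("w6.pkl","rb"));crop(f,320,170,430,280,6,"w6a.png")
```

```text
(no output)
```

View pics/w6a.png

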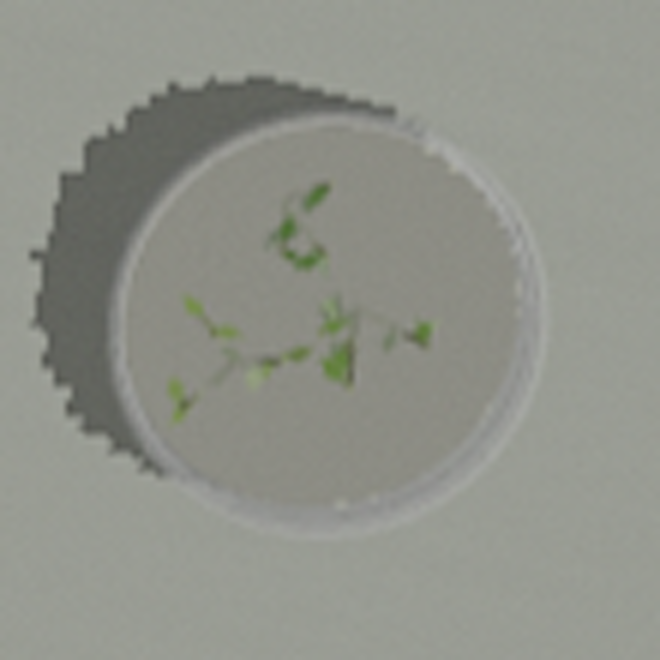

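Run:
```python
from h import *
import pickle
f=pickle.load(open("w6.pkl","rb"))
g=lambda u,v:ray(f,320+u/6,170+v/6,12)
print(g(328,323),np.linalg.norm(g(112,320)-g(547,320)),np.linalg.norm(g(328,108)-g(328,538)))
to([584,-98,50],-80.7)
```

```text
[ 583.93053306 -100.36329694   12.        ] 60.84926927334362 61.8898937810666
tool [571.7 -57.5 158.1] turn [-0.002  0.008  0.03 ] shift mm [  5.1  42.3 108. ] w 85.3 F [-0.1 -0.6 -0.2] t 10.0
```

```bash
python3 -m handwheel '[[[0,0.008,0.02],[0.003,0.022,0.02],0],[[0,0,0.01],[0.002,0.021,0.02],0],[[0,0,0],[0,0,0.02],0],[[0,0,0],[0,0,0.02],0],[[0,0,0],[0,0,0.015],0],[[0,0,0],[0,0,0],0]]'
python3 -c "
from h import *
to([583.9,-100.2,10],-80.7)"
```

```text
time: 10.6
tool_pos: [585.2, -90.7, 59.7]
ee_rot: [0.996, 0.085, -0.0, -0.003]
ft_force: [-0.6, 0.6, -0.0]
gripper_width: 85.2
tool [585.2 -90.7  59.7] turn [-0.006 -0.     0.009] shift mm [-2.9  9.4 49.7] w 85.2 F [-0.6  0.6 -0. ] t 10.6
```

```bash
python3 -m handwheel '[[[-0.006,0,0.009],[-0.002,0.006,0.01],0],[[0,0,0],[-0.001,0.004,0.015],0],[[0,0,0],[0,0,0.01],0],[[0,0,0],[0,0,0.005],0],[[0,0,0],[0,0,0],0]]'
python3 - <<'E'
from h import *
to([583.9,-100.2,0],-80.7)
import pickle
f=grab("wrist");cv2.imwrite("pics/w7.png",f["image"][:,:,::-1]);pickle.dump(f,open("w7.pkl","wb"))
E
```

```text
time: 11.1
tool_pos: [585.1, -100.1, 18.2]
ee_rot: [0.997, 0.082, 0.001, 0.0]
ft_force: [-0.4, 0.1, 0.2]
gripper_width: 85.7
tool [ 585.1 -100.1   18.2] turn [ 0.001 -0.003  0.002] shift mm [-1.2 -0.1 18.2] w 85.7 F [-0.4  0.1  0.2] t 11.1
```

View pics/w7.png

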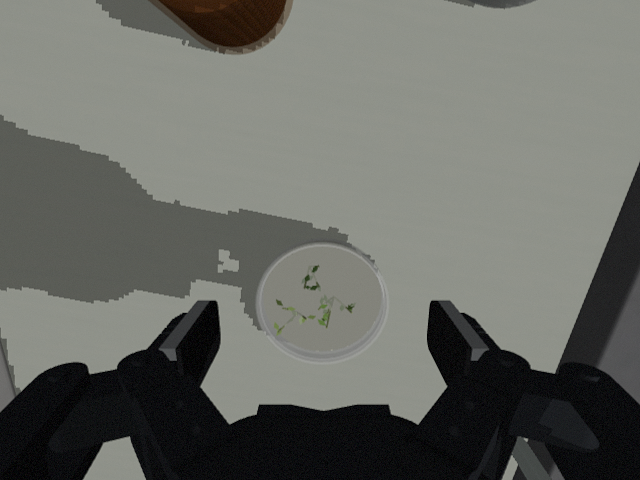

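```bash
python3 - <<'E'
from h import *
import pickle
f=pickle.load(open("w7.pkl","rb"))
L,Rr,T,B=257,388,242,363
print(ray(f,(L+Rr)/2,(T+B)/2,12))
E
python3 -m handwheel '[[[0,-0.003,0],[-0.001,0,0.01],0.1],[[0,0,0],[0,0,0.008],0.15],[[0,0,0],[0,0,0.003],0.2],[[0,0,0],[0,0,0],0.2]]' 20
python3 - <<'E'
from h import *
to([583.9,-100.2,-3],-80.7)
import pickle
f=grab("wrist");cv2.imwrite("pics/w8.png",f["image"][:,:,::-1]);pickle.dump(f,open("w8.pkl","wb"))
E
```

```text
[ 584.8818748  -100.09999317   12.        ]
time: 11.55
tool_pos: [584.9, -100.3, -3.5]
ee_rot: [0.997, 0.082, 0.001, 0.0]
ft_force: [0.1, 0.7, 0.5]
gripper_width: 68.4
tool [ 584.9 -100.3   -3.5] turn [ 0.001 -0.001  0.002] shift mm [-1.  -0.3 -0.5] w 68.4 F [0.1 0.7 0.5] t 11.55
```

View pics/w8.png

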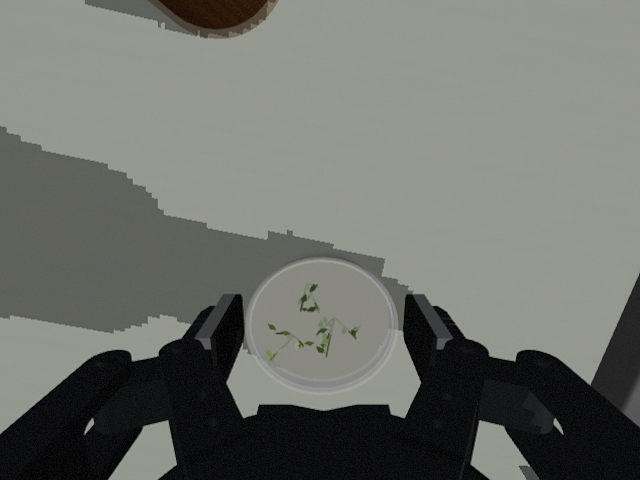

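```bash
python3 -m handwheel '[[[0,0,0],[0,0,0],0.35],[[0,0,0],[0,0,0],0.5],[[0,0,0],[0,0,0],0.7],[[0,0,0],[0,0,0],0.7]]' 20
python3 -c "
from h import *
to([583.9,-100.2,-3],-80.7)"
```

```text
time: 12.0
tool_pos: [585.7, -100.6, -2.2]
ee_rot: [0.997, 0.082, 0.002, 0.001]
ft_force: [0.5, -0.4, -1.1]
gripper_width: 57.5
tool [ 585.7 -100.6   -2.2] turn [ 0.001 -0.003  0.002] shift mm [-1.7 -0.6  0.8] w 57.5 F [ 0.5 -0.4 -1.1] t 12.0
```

```bash
python3 -m handwheel '[[[0,0,0],[0,0,-0.01],0.8],[[0,0,0],[0,0,-0.02],0.8],[[0,0,0],[0,0,-0.03],0.8],[[0,0,0],[0,0,-0.03],0.8],[[0,0,0],[0,0,-0.03],0.8],[[0,0,0],[0,0,0],0.8]]'
python3 - <<'E'
from h import *
to([490,93,110],-80.7)
import pickle
f=grab("wrist");cv2.imwrite("pics/w9.png",f["image"][:,:,::-1]);pickle.dump(f,open("w9.pkl","wb"))
E
```

```text
time: 12.6
tool_pos: [584.5, -101.3, 124.9]
ee_rot: [0.997, 0.081, 0.001, 0.001]
ft_force: [0.3, -0.2, 0.0]
gripper_width: 57.3
tool [ 584.5 -101.3  124.9] turn [ 0.002 -0.002  0.   ] shift mm [ -61.8 -207.1   14.4] w 57.3 F [ 0.3 -0.2  0. ] t 12.6
```

View pics/w9.png

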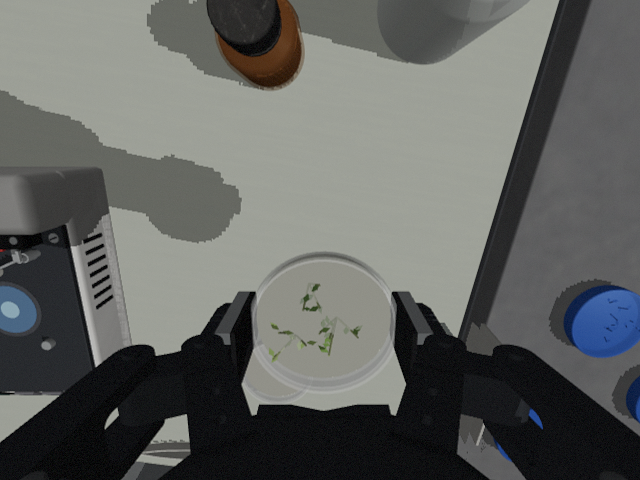

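```bash
cat >> h.py <<'E'
NEST=np.array([516.0,97.35]);YAW=np.radians(9.3)
RN=np.array([[np.cos(YAW),-np.sin(YAW)],[np.sin(YAW),np.cos(YAW)]])
def place(x,y,h,off=(0,0)):
    "dish centre to nest-frame x,y, underside h above deck"
    t,r=tool();o=r.as_matrix()[:2,:2]@np.array(off)
    cur=RN.T@(t[:2]+o-NEST); print("dish now nest xy",cur.round(1),"h",round(t[2]+2.2-55,1))
    p=NEST+RN@[x,y]-o; to([*p,55+h-2.2],-80.7)
E
python3 - <<'E'
from h import *
import pickle
f=pickle.load(open("w9.pkl","rb"))
crop(f,230,230,420,410,4,"w9a.png")
c=ray(f,323.5,321.5,138); t=np.array([584.5,-101.3]); t_,r=tool(); print((r.inv().apply(np.array([*(c[:2]-t),0]))).round(2))
place(-70,0,50)
E
```

```text
[0.6  0.44 0.  ]
dish now nest xy [  34.9 -206.4] h 70.2
tool [ 583.8 -100.7  123. ] turn [0.001 0.    0.001] shift mm [-104.7 -206.5   20. ] w 57.6 F [-0.  -0.6 -0.9] t 12.65
```

View pics/w9a.png

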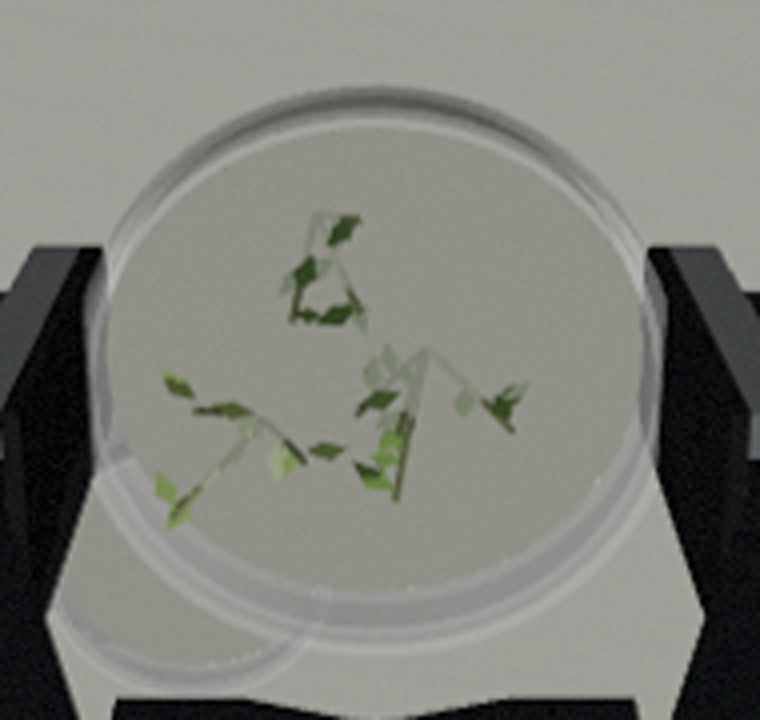

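```bash
python3 -m handwheel '[[[0,0,0],[-0.008,-0.015,0],0.8],[[0,0,0],[-0.013,-0.026,0],0.8],[[0,0,0],[-0.013,-0.026,0],0.8],[[0,0,0],[-0.013,-0.026,0],0.8],[[0,0,0],[-0.013,-0.026,0],0.8],[[0,0,0],[-0.013,-0.026,0],0.8],[[0,0,0],[-0.013,-0.026,0],0.8],[[0,0,0],[-0.008,-0.015,0],0.8],[[0,0,0],[0,0,0],0.8]]'
python3 -c "
from h import *
place(-55,0,20,(-1,0))"
```

```text
time: 13.55
tool_pos: [451.2, 72.6, 117.6]
ee_rot: [0.997, 0.081, -0.005, 0.001]
ft_force: [1.1, 0.2, 0.3]
gripper_width: 57.8
dish now nest xy [-68.9 -13.9] h 64.8
tool [451.2  72.6 117.6] turn [ 0.001  0.01  -0.001] shift mm [ 14.3 -14.   44.6] w 57.8 F [1.1 0.2 0.3] t 13.55
```

```bash
python3 -m handwheel '[[[0,0.01,0],[0.005,-0.007,0.015],0.8],[[0,0,0],[0.005,-0.007,0.015],0.8],[[0,0,0],[0.003,0,0.01],0.8],[[0,0,0],[0,0,0.005],0.8],[[0,0,0],[0,0,0],0.8]]'
python3 - <<'E'
from h import *
place(-45,0,8,(-1,0))
import pickle
f=grab("wrist");cv2.imwrite("pics/w10.png",f["image"][:,:,::-1]);pickle.dump(f,open("w10.pkl","wb"))
E
```

```text
time: 14.05
tool_pos: [462.2, 87.2, 70.0]
ee_rot: [0.997, 0.081, 0.0, 0.001]
ft_force: [-0.5, 0.1, 0.3]
gripper_width: 57.6
dish now nest xy [-55.7  -1.3] h 17.2
tool [462.2  87.2  70. ] turn [ 0.001  0.    -0.001] shift mm [10.7 -1.3  9.2] w 57.6 F [-0.5  0.1  0.3] t 14.05
```

View pics/w10.png

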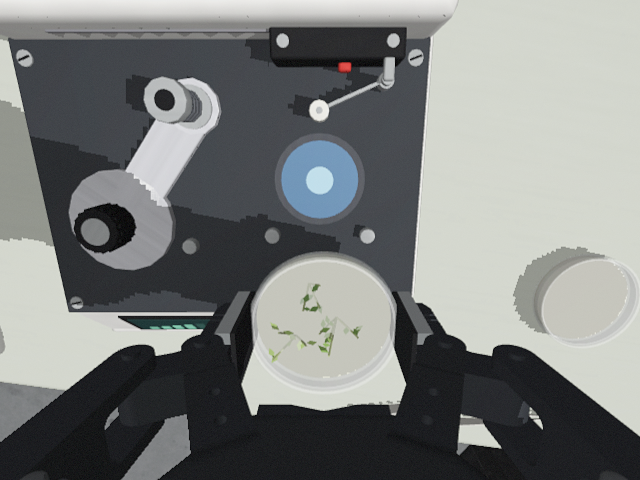

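```bash
python3 - <<'E'
from h import *
import pickle
f=pickle.load(open("w10.pkl","rb"));crop(f,240,90,400,270,3.3,"w10a.png")
P={"disc":ray(f,320,180,55),"sl":ray(f,272.5,235.5,60),"sr":ray(f,368,236,60),"roller":ray(f,319,110,67)}
fit(P)
E
python3 -m handwheel '[[[0,0,0],[0.004,-0.001,0.003],0.8],[[0,0,0],[0.004,0,0.004],0.8],[[0,0,0],[0.003,0,0.002],0.8],[[0,0,0],[0,0,0],0.8]]'
python3 -c "
from h import *
place(-8,0,7,(-1,0))"
```

```text
yaw 9.386167185026757 nest [516.47489504  97.17627236] res {'disc': [-0.2, -0.0], 'sl': [0.4, -0.1], 'sr': [0.0, 0.0], 'roller': [-0.2, 0.1]}
time: 14.5
tool_pos: [475.2, 89.6, 62.0]
ee_rot: [0.997, 0.08, 0.001, -0.0]
ft_force: [-0.1, 0.2, -1.4]
gripper_width: 57.2
dish now nest xy [-42.6  -1.1] h 9.2
tool [475.2  89.6  62. ] turn [ 0.    -0.003 -0.002] shift mm [34.6 -1.1  2.3] w 57.2 F [-0.1  0.2 -1.4] t 14.5
```

View pics/w10a.png

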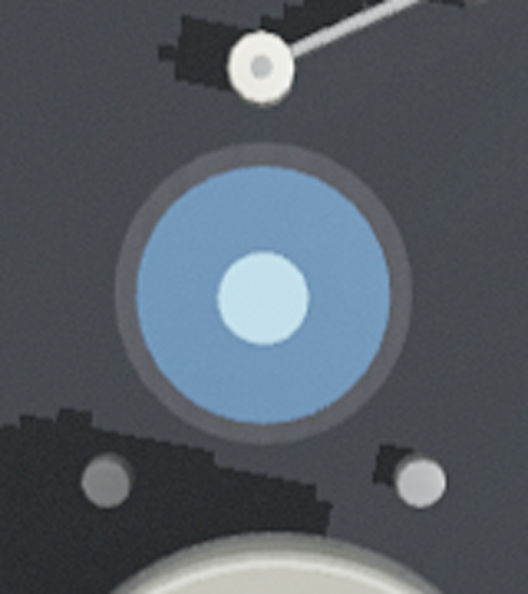

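```bash
python3 -m handwheel '[[[0,-0.003,0],[0.009,-0.001,0.0005],0.8],[[0,0,0],[0.009,-0.0005,0.0005],0.8],[[0,0,0],[0.009,0,0],0.8],[[0,0,0],[0.006,0,0],0.8],[[0,0,0],[0,0,0],0.8]]'
python3 - <<'E'
from h import *
place(-3,0,7,(-1,0))
f=grab("wrist");cv2.imwrite("pics/w11.png",f["image"][:,:,::-1])
E
```

```text
time: 15.0
tool_pos: [511.3, 97.5, 61.1]
ee_rot: [0.997, 0.081, 0.0, 0.0]
ft_force: [0.9, 0.3, 0.2]
gripper_width: 57.4
dish now nest xy [-5.7  0.9] h 8.3
tool [511.3  97.5  61.1] turn [ 0.    -0.    -0.001] shift mm [2.7 0.9 1.3] w 57.4 F [0.9 0.3 0.2] t 15.0
```

View pics/w11.png

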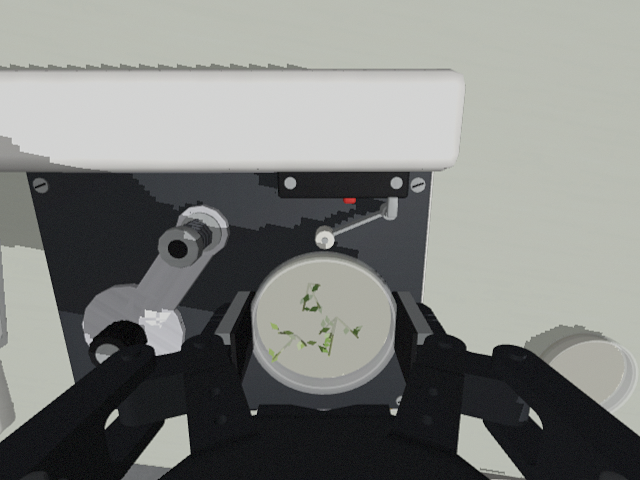

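```bash
python3 -m handwheel '[[[0,0,0],[0.003,0.001,0.001],0.8],[[0,0,0],[0.003,0,0.0005],0.8],[[0,0,0],[0.002,0,0],0.8],[[0,0,0],[0,0,0],0.8]]'
python3 - <<'E'
from h import *
place(2.2,0,7,(-1,0))
import pickle
f=grab("wrist");cv2.imwrite("pics/w12.png",f["image"][:,:,::-1]);pickle.dump(f,open("w12.pkl","wb"))
crop(f,230,160,440,400,2.5,"w12a.png")
E
```

```text
time: 15.45
tool_pos: [517.9, 97.1, 58.9]
ee_rot: [0.997, 0.08, -0.001, -0.0]
ft_force: [-1.5, -0.2, -0.1]
gripper_width: 57.5
dish now nest xy [ 0.8 -0.6] h 6.1
tool [517.9  97.1  58.9] turn [-0.     0.003 -0.002] shift mm [ 1.4 -0.6 -0.9] w 57.5 F [-1.5 -0.2 -0.1] t 15.45
```

View pics/w12a.png

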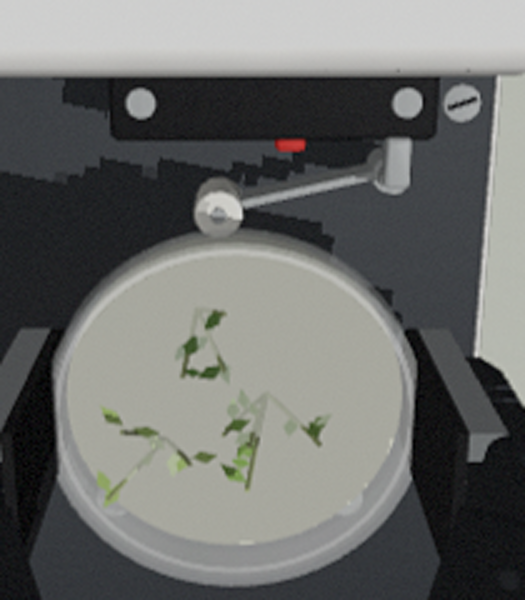

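Run:
```python
from h import *
import pickle
f=pickle.load(open("w12.pkl","rb"))
for n,u,v,z in [("roller",219,213,67),("sl",113,500,60),("sr",352,500,60)]:
    print(n, RN.T@(ray(f,230+u/2.5,160+v/2.5,z)[:2]-NEST))
print(RN.T@(ray(f,230+236/2.5,160+405/2.5,55+6.1+12)[:2]-NEST))
```

```text
roller [33.536392    1.26419061]
sl [-24.02281357  21.38905942]
sr [-24.0564467  -22.90264114]
[ 2.80763838 -1.40973836]
```

```bash
python3 -m handwheel '[[[0,0.003,0],[0.002,-0.0005,-0.0005],0.8],[[0,0,0],[0.0008,-0.0003,0],0.8],[[0,0,0],[0,0,0],0.8]]'
python3 - <<'E'
from h import *
place(2.2,0,7,(-1,0))
import pickle
f=grab("wrist");pickle.dump(f,open("w13.pkl","wb"))
crop(f,230,160,440,400,2.5,"w13a.png")
E
```

```text
time: 15.8
tool_pos: [520.0, 98.2, 59.3]
ee_rot: [0.997, 0.08, -0.0, -0.0]
ft_force: [-0.9, -1.2, -0.4]
gripper_width: 57.2
dish now nest xy [3.  0.2] h 6.5
tool [520.   98.2  59.3] turn [-0.     0.    -0.002] shift mm [-0.8  0.2 -0.5] w 57.2 F [-0.9 -1.2 -0.4] t 15.8
```

View pics/w13a.png

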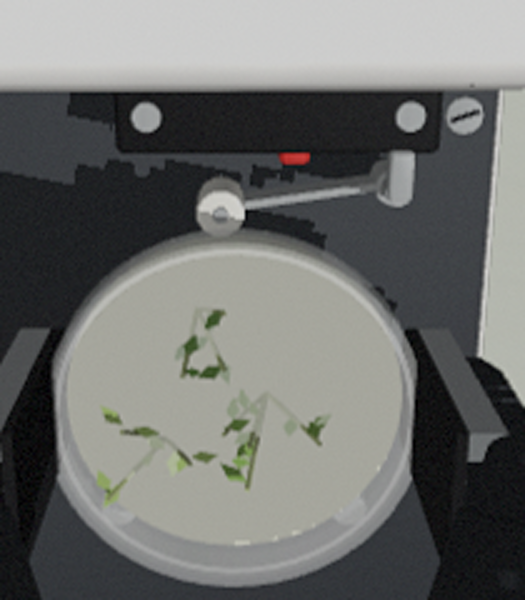

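```bash
python3 -m handwheel '[[[0,0,0],[0.0005,0,0.002],0.8],[[0,0,0],[0.0002,0,0.002],0.8],[[0,0,0],[0.0002,0,0.001],0.8],[[0,0,0],[0,0,0],0.8]]'
python3 - <<'E'
from h import *
place(2.2,0,0,(-1,0))
import pickle
f=grab("wrist");pickle.dump(f,open("w14.pkl","wb"))
crop(f,230,160,440,400,2.5,"w14a.png")
E
```

```text
time: 16.25
tool_pos: [520.6, 98.4, 53.8]
ee_rot: [0.997, 0.08, -0.0, -0.0]
ft_force: [-2.4, -0.4, -0.0]
gripper_width: 57.4
dish now nest xy [3.7 0.3] h 1.0
tool [520.6  98.4  53.8] turn [-0.001  0.001 -0.002] shift mm [-1.5  0.3  1. ] w 57.4 F [-2.4 -0.4 -0. ] t 16.25
```

View pics/w14a.png

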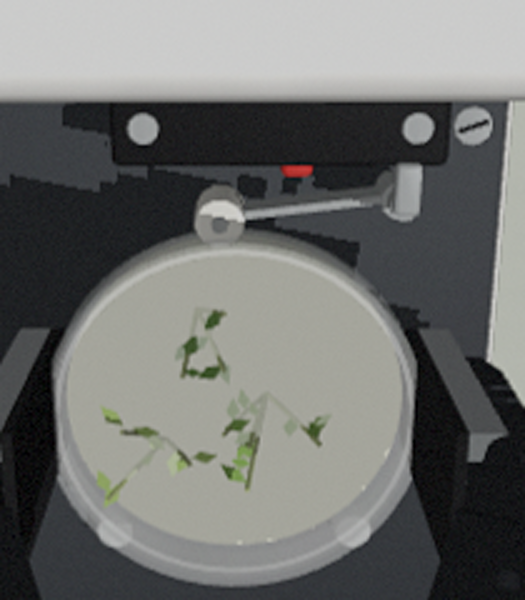

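```bash
python3 -m handwheel '[[[0,0,0],[0,0,0.001],0.8],[[0,0,0],[0,0,0.001],0.8],[[0,0,0],[0,0,0],0.8]]'
python3 -c "
from h import *
place(2.2,0,0,(-1,0))"
```

```text
time: 16.6
tool_pos: [520.8, 98.3, 52.2]
ee_rot: [0.997, 0.08, -0.0, -0.0]
ft_force: [-3.4, -0.1, 1.9]
gripper_width: 57.2
dish now nest xy [3.8 0.2] h -0.6
tool [520.8  98.3  52.2] turn [-0.001  0.001 -0.002] shift mm [-1.6  0.2 -0.6] w 57.2 F [-3.4 -0.1  1.9] t 16.6
```

```bash
python3 -m handwheel '[[[0,0,0],[-0.001,0,0],0.8],[[0,0,0],[-0.0005,0,0],0.8],[[0,0,0],[0,0,0],0.3],[[0,0,0],[0,0,0],0.2],[[0,0,0],[0,0,0],0.15],[[0,0,0],[0,0,0],0.1]]'
python3 - <<'E'
from h import *
place(2.2,0,0,(-1,0))
import pickle
f=grab("wrist");pickle.dump(f,open("w15.pkl","wb"))
cv2.imwrite("pics/w15.png",f["image"][:,:,::-1])
E
```

```text
time: 17.2
tool_pos: [520.7, 98.6, 52.7]
ee_rot: [0.997, 0.08, 0.001, -0.001]
ft_force: [1.1, 0.7, -0.4]
gripper_width: 76.5
dish now nest xy [3.8 0.5] h -0.1
tool [520.7  98.6  52.7] turn [-0.001 -0.003 -0.001] shift mm [-1.6  0.5 -0.1] w 76.5 F [ 1.1  0.7 -0.4] t 17.2
```

View pics/w15.png

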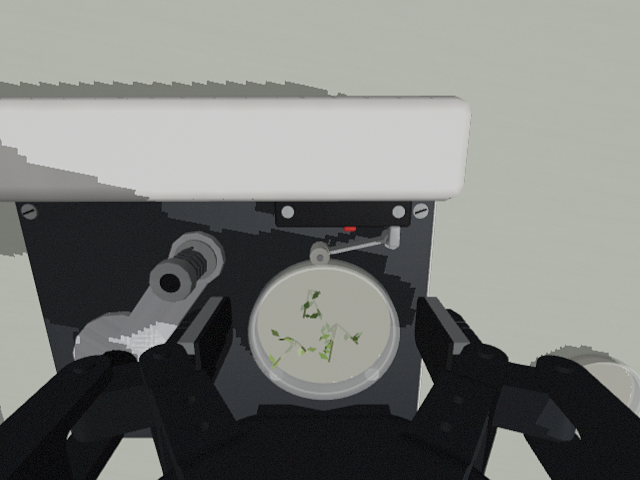

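```bash
python3 -m handwheel '[[[0,0,0],[0,0,-0.006],0.1],[[0,0,0],[0,0,-0.012],0.05],[[0,0,0],[0,0,-0.025],0],[[0,0,0],[0,0,-0.03],0],[[0,0,0],[-0.01,0,-0.03],0],[[0,0,0],[-0.02,0,-0.03],0],[[0,0,0],[-0.02,0,-0.02],0],[[0,0,0],[0,0,0],0]]'
python3 - <<'E'
from h import *
place(2.2,0,0,(-1,0))
import pickle
f=grab("wrist");pickle.dump(f,open("w16.pkl","wb"))
cv2.imwrite("pics/w16.png",f["image"][:,:,::-1]);f=grab("top");crop(f,200,170,360,310,5,"tc2.png")
E
```

```text
time: 18.05
tool_pos: [470.6, 89.3, 215.4]
ee_rot: [0.997, 0.079, 0.001, -0.001]
ft_force: [0.4, -0.3, -0.5]
gripper_width: 85.3
dish now nest xy [-47.1  -0.6] h 162.6
tool [470.6  89.3 215.4] turn [-0.001 -0.002 -0.003] shift mm [ 48.9  -0.6 162.7] w 85.3 F [ 0.4 -0.3 -0.5] t 18.05
```

View pics/w16.png

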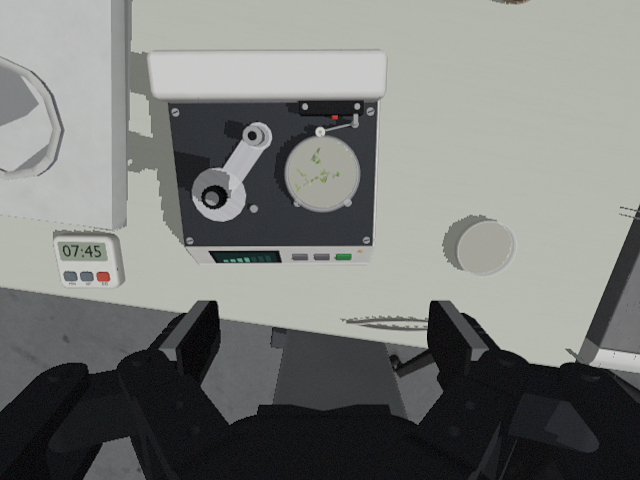

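View pics/tc2.png

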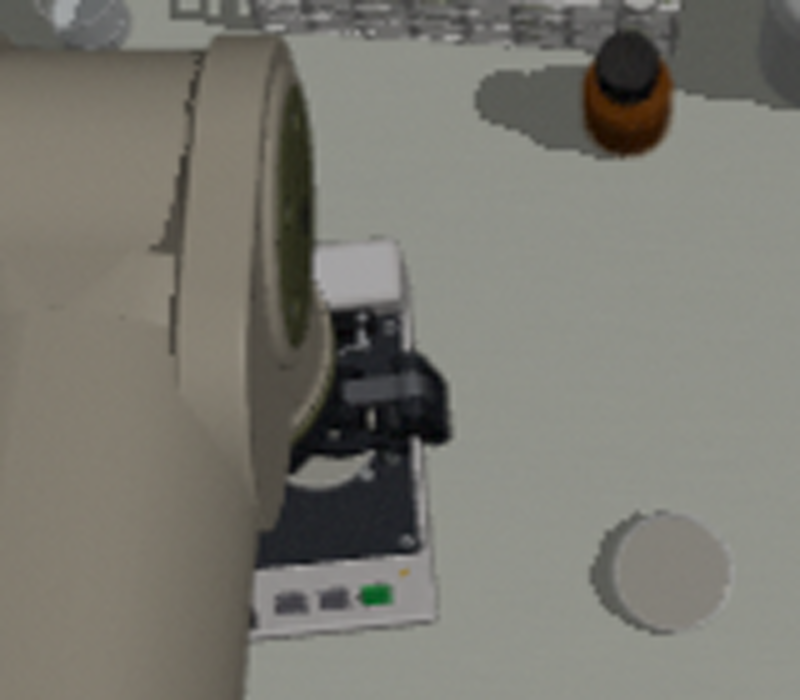

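Run:
```python
from h import *
import pickle
f=pickle.load(open("w16.pkl","rb"));crop(f,180,90,390,230,3.8,"w16a.png")
```

```text
(no output)
```

View pics/w16a.png

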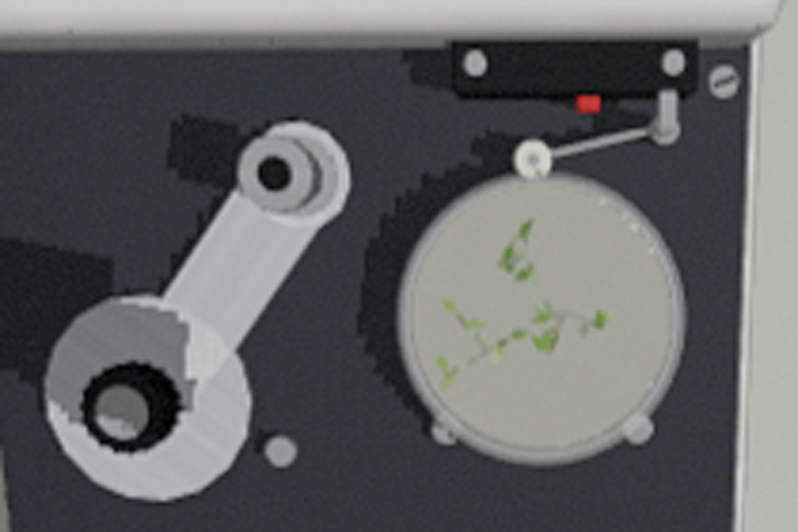

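Run:
```python
from h import *
import pickle
f=pickle.load(open("w16.pkl","rb"))
g=lambda u,v,z: (RN.T@(ray(f,180+u/3.8,90+v/3.8,z)[:2]-np.array([516.3,97.2]))).round(2)
print("dish",g(541.5,318.5,67),"L",g(397,318,67),"R",g(686,318,67),"T",g(541,172,67),"B",g(541,465,67))
print("roller",g(533,159,67),"sl",g(445,431,60),"sr",g(638,430,60),"piv",g(275,173,85),"park",g(281,451,60))
k=g(122,411,78);d=k-[30,52];print("knob",k,np.hypot(*d),np.radians((-120-np.degrees(np.arctan2(d[1],d[0])))%360))
```

```text
dish [ 0.18 -0.01] L [ 0.38 31.01] R [  0.19 -31.02] T [ 3.025e+01 -2.000e-02] B [-31.73   0.22]
roller [32.84  1.63] sl [-25.26  21.83] sr [-25.16 -21.58] piv [29.88 51.95] park [-29.71  59.01]
knob [-17.82  88.38] 60.08541253915129 1.6975556192944572
```

```bash
python3 -c "
from station import bot
print(bot.job_done())"
```

```text
the job is handed in; nothing more can be done
None
```

The dish with the green seedlings is loaded in the reader and the job is handed in at about 18 s on the robot's clock. `job_done()` gives no verdict.

**What I did:** I gripped the cover knob and lifted it about 7 mm. I swivelled it to about 1.70 rad round the pivot, let it down behind the parking stud and released it. I then picked up the seedling dish and brought it in low from the front. I pushed the lever back with the dish's edge, lowered the dish behind the two front studs, released it and raised the arm clear.

**Last checks, from the wrist picture (estimates good to about 1 mm):**

| Check | Result |
|---|---|
| Dish centre | x about +0.2 mm as measured, about +0.8 mm after correcting for the studs reading 0.6 mm off; y about 0 |
| Dish seating | looks flat and stands behind both studs |
| Lever | roller about 5 mm back, roughly 0.19 rad |
| Cover | about 1.70 rad; knob height and radius fit it being down |
| Arm | raised clear, with the TCP at 215 mm |
| Force | the largest wrist force I read was 6.5 N, while lifting the cover |
| Bystanders | bottle and blank dish unmoved in the top view; the timer was not measured, but the arm never went near it |

**Disagreements:**
- The tool position put the dish 1–2 mm farther back than the pictures did, because the dish sat slightly off the centre of the grip.
- The top and wrist cameras differed by about 2 mm. I used the wrist camera.
- Dish tilt was judged by eye only.

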